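# Put the washed drip-coffee set back together

## Task

The drip-coffee set has been washed and lies in pieces along the sink. Put it back together on its little saucer, from the bottom up: first stand the white mug (not the dotted one) in the saucer, then the steel filter cup on the mug's mouth, then the press down inside the filter cup with its knob up, and last the domed lid over the filter cup, so that each piece is fully seated and upright. Leave the saucer where it stands and do not push or knock over the other things.

Things in the scene. Friction and masses are not known exactly. Their poses are not given: they have to be found in the camera images.
- saucer: Small round white dish, 116 mm across and 13 mm high, loose on the worktop (350 g), the place where the set is built up. Origin: centre of its underside; z up. Its flat round well, 84 mm across, lies 5 mm above the underside; from there the side slopes up to the rim.
- mug: White mug without dots, 97 mm high, 240 g; round body 78 mm across (foot 76), mouth 61 clear. Origin at underside level, midway between handle and far wall: the body's axis is at y = +15.5 mm, the handle points to -y (at the start roughly to the robot). Its upright outer bar: 10 thick along x, y = -34 to -55, z = 25 to 87; arms 25 wide join it at y > -37: grasp the bar at y = -46, closing along x.
- filter_cup: Steel filter cup, 120 g, upright: open cylinder 62 mm outside, 57 inside, on a round flange 96 across. Origin: centre of underside, z up. Spigot 50 across z = 0 to 6 mm (goes into the mug's mouth), flange z = 6 to 10 (rests on the mug's rim: seated origin 91 above the mug's underside), cylinder rim at z = 70, inner floor at z = 12. Grasp across the cylinder, above the flange.
- press: Filter press, 60 g, standing upright: a steel disc 50 mm across and 4 mm thick with a thin upright post and a black round knob of 14 mm diameter from z = 54 to 80 mm. Origin: centre of the disc's underside, z up. Seated, the disc lies on the filter cup's floor (origin 12 mm above the cup's) and the knob's top stands 22 mm above the cup's rim.
- lid: Steel domed lid, 70 g, upright on its open end: 74 mm across, dome top z = 38, black round knob 18 across from z = 46 to 60 (narrower neck below). Origin: centre of the open lower end, z up. A skirt of 68 inside diameter, z = 0 to 8, goes round the filter cup's rim; a ledge at z = 8 rests on it (seated origin 62 above the cup's). Hollow to z = 34, clears the press's knob.
- dotted_mug: White mug with grey dots, 91 mm high, 82 x 114 mm with its handle; does not belong to the set. Origin: middle of its underside, z up. Leave it.
- herb_jar: Small herb jar with a black cap, 41 mm across, 105 mm high, standing right of the sink. Origin: centre of the underside, z up. Leave it.
- sugar_jar: Glass clip-top jar of brown sugar, 95 x 81 x 123 mm, standing right of the sink. Origin: centre of the underside, z up. Leave it.

How it is judged:
By the outcome, as a careful person would: the job done as asked, in the order asked, and still so for the second after the job is handed in, with the robot touching nothing.
It also fails if it takes over 109 s, if anything falls off the work surface, if the arm or the gripper's body presses on something with over 40 N, if the wrist force passes 120 N, or if a joint passes its speed limit or range.

## Robot

A 6-joint arm with a two-finger parallel gripper is mounted at the origin on a cart in front of the work surface, level with it; the furniture and walls round the work are solid. World frame = base frame: x ahead of the robot, y to its left, z up, the work surface at z = 0. Lengths are in mm, angles in rad, forces in N, time in s.
With the tool pointing down it reaches from about 375 to 975 mm from the base axis. Payload 3.8 kg.
Tool frame: the origin (TCP) lies at the very end of the fingers, on their centre line; the grasp point (between the pads) lies 19 mm behind it; z points along the fingers, y is the direction in which the jaws open and shut (so a half turn about z gives the same grasp; the last joint's range is limited). The gripper opens to 88 mm and grips with 3 to 60 N. Pads are 18 mm wide; open, the fingers measure 123 mm over their backs; the gripper's body (75 mm by 187 mm) begins 45 mm behind the grasp point.
Start: joints at [1.164, 0.264, 1.604, -0, 1.274, -0.037], TCP at [243.962, 629.365, 238.706] pointing down, gripper open.
Joint ranges: [-2.63, 2.63], [-0.94, 2.18], [0.31, 2.57], [-1.31, 4.45], [0, 2.66], [-2.55, 2.55]. Speed limits (rad/s): [2.57, 2.57, 3.14, 3.14, 3.14, 3.14].

## Interface

Orientations are given as a unit quaternion [w, x, y, z].
In Python, from workcell import * gives the robot as it stands.
- The arm moves only by the shell command python3 -m pendant 'ROWS' [FORCE]. ROWS is JSON, one flat list of numbers, 5 for each row, row after row: the shift along the tool's x, y, z in cm, then the turn about the tool's z in units of 6 degrees (1.0 is 6 degrees), then the finger opening in cm, from 0 to 8.81. A call has 1 to 10 rows; each row shifts and turns the commanded pose from where the row before left it, along the tool's axes as they then stand; what a row does not reach is not made up. A row lasts 1/10 s, in which the tool goes at most 50 mm and 8.59 degrees, less where a joint would pass 70% of its speed; a pose out of reach is approached as far as the arm can. A call is refused whole if a number of a shift passes 5 or a number of a turn 1, either way. A call with a gripper value outside its range is refused whole. The fingers move at their own pace and stop on an object; FORCE is the grip in N (left out, the last holds). Time passes only in rows, so rows that do not move let the fingers close. It gives the time, the measured TCP pose, the force and the opening at its end, in the units of the state.
- state(): the state, without advancing time (a new reading comes with each control period).
- grab_frame(name): name is "side" or "top" or "wrist"; returns a dict with "frame" (384x512x3 uint8, red, green, blue), "intrinsics" (3x3 intrinsics, pixels), "D" ([k1, k2, p1, p2, k3] as OpenCV has them; the pictures are not rectified), "cam_to_world" (4x4, takes a point from camera to world coordinates). Camera axes: x right, y down, z forward; pixel columns grow to the right and rows downward; lengths in mm; the calibration is good to about 2 mm. A picture is of the moment at which its call begins. There is no depth.
- close_job(): hands the job in, once; it reports no verdict.
Trained networks look in the newest picture that a camera, given by its name, has taken for a name from the list of things; names that differ only in an ending like _2 or _b are one class to them, and where a whole thing is asked for, a point or a joint stands for the part that bears it (a point fixed in the world has none). Each returns a list of dicts, best first, with "score" (0 to 1); they miss things now and then, are a little off and sometimes report something else, mostly with a low value. They report only what shows in the picture. A call takes as long as a camera call.
- look_for(camera, target): "centre" ([x, y, z] in mm, in world coordinates, good to about 4 mm: the middle of the surface that is visible of it).
- outline_of(camera, target): "mask" (384x512 bool, what is visible of it).
The state is a dict: "t": time; "qpos": joint angles; "dq": joint speeds; "joint_efforts": joint torques, N m; "eef_pos": TCP position; "ee_rot": TCP orientation; "contact_force": force on the tool from outside, world axes, zero at the start; "moment": the same for the moment, N m; "width": finger opening in mm.
Only numpy, scipy, OpenCV 4.12 (cv2) and the standard library are available. Lean on these libraries where they do the work, as an engineer would, in place of code of your own. Each camera call takes 0.05 s, during which the arm holds its last target. There are 200 camera calls.

## Working session

There is one attempt and no reset: what is moved stays moved. The work goes in short steps, Python scripts to look and compute and a shell command to move; the robot and the scene stay as the last step left them, time stands still between calls to the robot, and variables do not carry over. Pictures are saved under pics/ and viewed, about 12 in all and at most 16, crops included, and the job is handed in when it is done.

```bash
ls; mkdir -p pics; cat > h.py <<'E'
from workcell import *
import numpy as np, cv2
from scipy.spatial.transform import Rotation as R
def toolR():
    q=state()["ee_rot"]; return R.from_quat([q[1],q[2],q[3],q[0]]).as_matrix()
def ray(f,uv):
    p=cv2.undistortPoints(np.array([[uv]],float),f["intrinsics"],f["D"])[0,0]
    T=f["cam_to_world"]; return T[:3,3],T[:3,:3]@np.array([p[0],p[1],1])
def at_z(f,uv,z):
    o,d=ray(f,uv); return o+d*(z-o[2])/d[2]
def proj(f,P):
    T=np.linalg.inv(f["cam_to_world"]); P=np.atleast_2d(np.array(P,float))
    r,_=cv2.Rodrigues(T[:3,:3]); return cv2.projectPoints(P,r,T[:3,3],f["intrinsics"],f["D"])[0][:,0]
def save(f,n): cv2.imwrite("pics/"+n,cv2.cvtColor(f["frame"],cv2.COLOR_RGB2BGR))
E
python3 - <<'E'
from h import *
np.set_printoptions(precision=1,suppress=True)
print(state()["t"],toolR())
fs={n:grab_frame(n) for n in("side","top","wrist")}
im=np.hstack([fs["side"]["frame"],fs["top"]["frame"]])
for n in fs: save(fs[n],n+"0.png")
for n in("top","side"):
  print(n,fs[n]["cam_to_world"][:3,3],fs[n]["cam_to_world"][:3,2])
  for t in("saucer","mug","filter_cup","press","lid","dotted_mug","herb_jar","sugar_jar"):
    r=look_for(n,t); print(n,t,[(np.array(x["centre"]).round(),round(x["score"],2),proj(fs[n],x["centre"])[0].round()) for x in r[:2]])
E
```

```text
pics
0.0 [[-0.9  0.4 -0. ]
 [ 0.4  0.9 -0. ]
 [ 0.  -0.  -1. ]]
top [ 455.5  -35.1 1282.3] [ 0.1  0.  -1. ]
top saucer [(array([486., 178.,   5.]), 0.75, array([188., 211.]))]
top mug []
top filter_cup [(array([ 498., -106.,   10.]), 0.69, array([287., 205.]))]
top press [(array([485.,  49.,   0.]), 0.61, array([233., 211.]))]
top lid [(array([ 510., -247.,   37.]), 0.87, array([337., 200.])), (array([ 518., -375.,   32.]), 0.44, array([382., 197.]))]
top dotted_mug [(array([ 515., -374.,   31.]), 0.97, array([381., 198.]))]
top herb_jar [(array([ 615., -160.,  104.]), 0.64, array([308., 160.])), (array([483.,  49.,   0.]), 0.33, array([233., 211.]))]
top sugar_jar [(array([649., -81., 128.]), 0.73, array([279., 147.]))]
side [491.1 849.2 790.9] [ 0.1 -0.8 -0.7]
side saucer [(array([483., 171.,   7.]), 0.89, array([275., 257.])), (array([491.,  50.,   2.]), 0.39, array([273., 222.]))]
side mug [(array([498., 348.,  55.]), 0.85, array([265., 309.]))]
side filter_cup [(array([499., -90.,  38.]), 0.71, array([273., 175.]))]
side press []
side lid [(array([ 516., -232.,   30.]), 0.59, array([269., 147.]))]
side dotted_mug []
side herb_jar [(array([ 609., -145.,   71.]), 0.84, array([234., 152.]))]
side sugar_jar [(array([658., -61.,  64.]), 0.63, array([213., 171.]))]
```

View pics/top0.png

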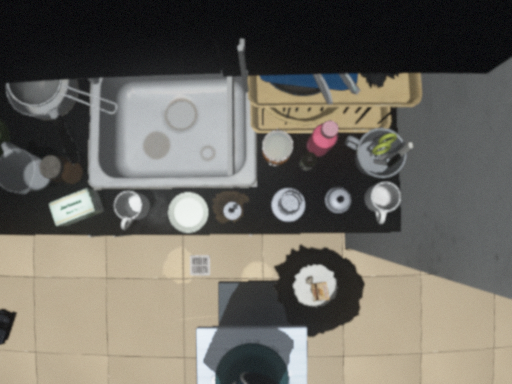

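View pics/side0.png

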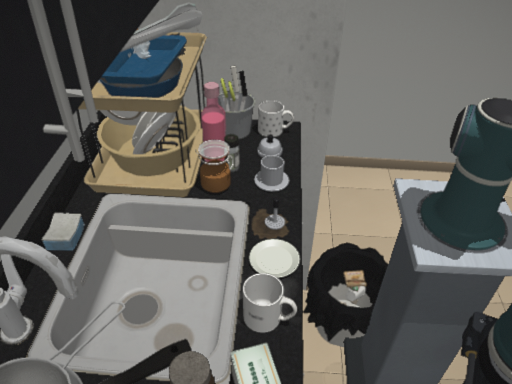

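View pics/wrist0.png

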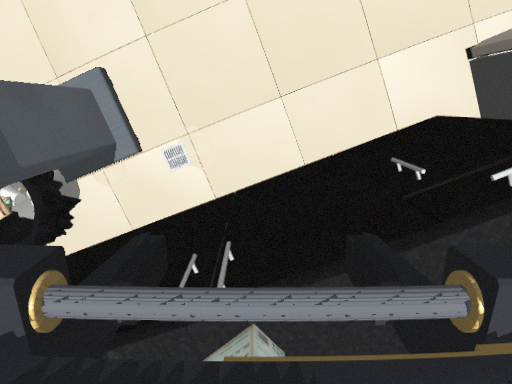

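The top picture shows, left to right: the mug at (128,206) with its handle toward the robot at (124,223), then the saucer (188,211), press (232,210), filter cup (288,203), lid (337,200) and dotted mug (383,200). The side view agrees. The wrist view has the fingers at left and right near row 300.

```bash
python3 - <<'E'
from h import *
np.set_printoptions(precision=1,suppress=True)
f=grab_frame("top"); w=grab_frame("wrist"); s=state(); T=toolR()
print("T",T.round(3).tolist(),s["t"],s["width"])
C=w["cam_to_world"]; print("wrist cam in tool:",T.T@(C[:3,3]-s["eef_pos"]),(T.T@C[:3,:3]).round(2).tolist(),w["intrinsics"][0])
print("TCP px",proj(w,s["eef_pos"]),"grasp px",proj(w,np.array(s["eef_pos"])-19*T[:,2]))
for n,uv,z in[("mug",(128,205),97),("handle",(124,224),87),("saucer",(188,212),13),("press",(232,210),80),("cup",(288,201),70),("lid",(337,199),60)]: print(n,at_z(f,uv,z))
E
```

```text
T [[-0.932, 0.361, -0.0], [0.361, 0.932, -0.0], [0.0, -0.0, -1.0]] 1.05 88.32868727642483
wrist cam in tool: [  66.8   -0.9 -145.6] [[-0.0, -0.96, -0.27], [1.0, -0.0, 0.0], [-0.0, -0.27, 0.96]] [324.2   0.  255.7]
TCP px [[257.3 249.3]] grasp px [[257.6 267.8]]
mug [501.5 327.6  97. ]
handle [450.1 341.8  87. ]
saucer [482.8 176.9  13. ]
press [485.4  45.7  80. ]
cup [ 508.1 -106.6   70. ]
lid [ 512.1 -242.3   60. ]
```

```bash
python3 -m pendant '[-3.6,-2.5,0,0,5, -3.7,-2.5,0,0,5, -3.7,-2.5,0,0,5, -3.7,-2.5,0,0,5, -3.7,-2.5,0,0,5, -3.7,-2.5,0,0,5, -3.7,-2.5,0,0,5, -3.6,-2.5,0,0,5, 0,0,0,0,5, 0,0,0,0,5]' 60
cat > look.py <<'E'
from h import *
import sys
np.set_printoptions(precision=1,suppress=True)
s=state();T=toolR();print("t",s["t"],"eef",np.array(s["eef_pos"]),"ty",T[:,1].round(3),"w",round(s["width"],1),"F",np.array(s["contact_force"]))
f=grab_frame("wrist"); save(f,sys.argv[1]+".png")
for t in sys.argv[2:]:
    r=outline_of("wrist",t)
    for x in r[:2]:
        m=x["mask"];v,u=np.nonzero(m);print(t,round(x["score"],2),"mean",u.mean(),v.mean(),"box",u.min(),u.max(),v.min(),v.max())
        if x is r[0]: np.save("pics/m_%s.npy"%t,m)
import pickle;pickle.dump((f,s,T),open("last.pkl","wb"))
E
python3 look.py w1 mug saucer
```

```text
t: 2.05
eef_pos: [446.3, 336.0, 238.9]
ee_rot: [-0.0, 0.185, 0.983, 0.0]
contact_force: [0.1, 0.1, 0.2]
width: 49.8
t 2.05 eef [446.3 336.  238.9] ty [0.4 0.9 0. ] w 49.8 F [0.1 0.1 0.2]
mug 0.81 mean 269.017625380548 227.68690914917482 box 231 310 161 276
saucer 0.89 mean 144.04631635969665 228.0124593716143 box 104 191 198 276
```

View pics/w1.png

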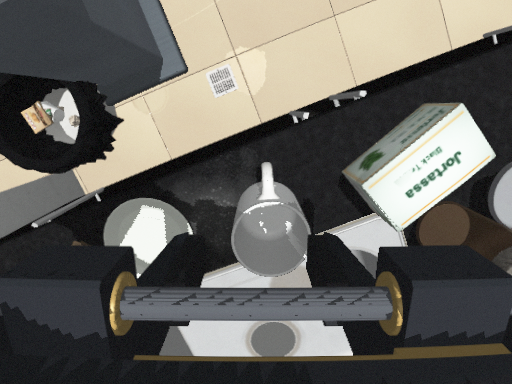

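The wrist view shows the mug mouth at about (270,237), with the handle bar running up from (267,195) to (267,163). The saucer is at (147,235).

```bash
cat >> h.py <<'E'
from scipy.optimize import least_squares
def fitc(P):
    P=np.array(P)[:,:2]; r=least_squares(lambda p:np.hypot(P[:,0]-p[0],P[:,1]-p[1])-p[2],[*P.mean(0),30],loss="soft_l1")
    return r.x, np.sqrt(np.mean(r.fun**2))
def cont(m):
    c=max(cv2.findContours(m.astype(np.uint8),0,1)[0],key=cv2.contourArea)[:,0]; return c
def tomove(T,s,target):
    return T.T@(np.array(target)-np.array(s["eef_pos"]))/10
E
python3 - <<'E'
from h import *
import pickle
np.set_printoptions(precision=1,suppress=True)
f,s,T=pickle.load(open("last.pkl","rb"))
c=cont(np.load("pics/m_mug.npy"))
for lo in(235,245):
  P=[at_z(f,p,97) for p in c if p[1]>lo]; x,e=fitc(P); print("mug rim",x,e)
m=np.load("pics/m_mug.npy")
for v in range(162,200,4):
  u=np.nonzero(m[v])[0]; print(v,u.min(),u.max(),at_z(f,(u.mean(),v),87))
c=cont(np.load("pics/m_saucer.npy"))
P=[at_z(f,p,13) for p in c if p[1]<232 ]; print("saucer",*fitc(P))
t=grab_frame("top"); 
for n,z in(("saucer",13),):
  r=outline_of("top",n)
  if r: print(n,"top",fitc([at_z(t,p,z) for p in cont(r[0]["mask"])]))
E
```

```text
mug rim [504.4 327.2  36.9] 0.600102246343216
mug rim [504.2 327.7  37.3] 0.45712900521662925
162 262 270 [432.6 351.   87. ]
166 260 271 [436.  349.2  87. ]
170 259 271 [439.3 347.4  87. ]
174 260 272 [443.2 346.9  87. ]
178 260 272 [446.8 345.6  87. ]
182 255 277 [450.3 344.2  87. ]
186 249 285 [454.3 343.7  87. ]
190 245 290 [458.1 342.8  87. ]
194 241 293 [461.6 340.9  87. ]
198 239 295 [465.3 339.5  87. ]
saucer [483.6 176.8  55.6] 1.269356034793713
saucer top (array([ 511.4, -251. ,   35.5]), np.float64(1.8580070746401658))
```

```bash
python3 -m pendant '[0,0,0,-0.6,5, 0.36,0.94,0,0,5, 0,0,4,0,5, 0,0,4,0,5, 0,0,4,0,5, 0,0,4,0,5, 0,0,3.1,0,5, 0,0,0,0,5]' 60
python3 look.py w2 mug
```

```text
t: 3.1
eef_pos: [440.9, 345.2, 42.5]
ee_rot: [-0.004, 0.153, 0.988, -0.003]
contact_force: [-1.0, -1.0, -0.3]
width: 50.1
t 3.1 eef [440.9 345.2  42.5] ty [ 0.3  1.  -0. ] w 50.1 F [-1.  -1.  -0.3]
mug 0.68 mean 262.0706884315117 318.8432931156849 box 191 335 249 356
```

View pics/w2.png

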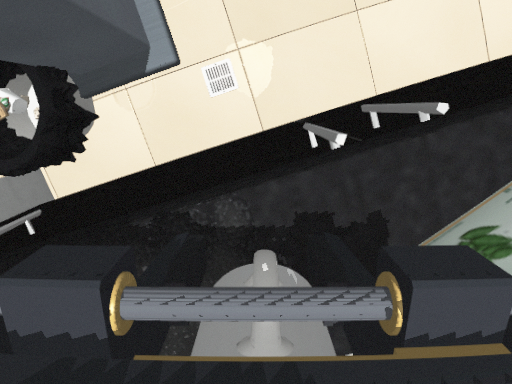

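The wrist view shows the handle bar centred between the fingers at (264,260). I'll let the arm settle and then close.

```bash
python3 -m pendant '[0,0,0,0,5, 0,0,0,0,5]' 60
```

```text
t: 3.4
eef_pos: [446.8, 348.2, 50.3]
ee_rot: [0.002, 0.153, 0.988, 0.002]
contact_force: [0.8, 0.1, 0.5]
width: 50.2
```

```bash
python3 -m pendant '[0,0,0,0,5, 0,0,0,0,3, 0,0,0,0,1, 0,0,0,0,0.5, 0,0,0,0,0.5, 0,0,0,0,0.5]' 60; python3 -m pendant '[0,0,0,0,0.5, 0,0,-0.3,0,0.5, 0,0,-0.7,0,0.5, 0,0,-1,0,0.5, 0,0,-1,0,0.5, 0,0,-1,0,0.5, 0,0,0,0,0.5, 0,0,0,0,0.5, 0,0,0,0,0.5, 0,0,0,0,0.5]'; python3 - <<'E'
from h import *
np.set_printoptions(precision=1,suppress=True)
f=grab_frame("side");save(f,"s1.png");print(look_for("side","mug")[:1]);s=state();print(s["eef_pos"],s["contact_force"],s["width"])
t=grab_frame("top");save(t,"t1.png")
c=[r for r in outline_of("top","saucer")]
for r in c: print(r["score"],fitc([at_z(t,p,13) for p in cont(r["mask"])]))
E
```

```text
t: 4.0
eef_pos: [445.2, 346.6, 47.6]
ee_rot: [-0.0, 0.153, 0.988, -0.0]
contact_force: [-0.0, -0.1, 0.3]
width: 12.2
t: 5.0
eef_pos: [444.7, 346.3, 87.1]
ee_rot: [-0.0, 0.153, 0.988, -0.0]
contact_force: [-0.5, 0.3, -1.5]
width: 10.0
[{'centre': [512.7, 311.5, 98.6], 'score': 0.65}]
[444.9 346.4  87.1] [ 0.7 -0.3 -1.6] 9.499621331319355
0.57 (array([481.5, 178. ,  56.7]), np.float64(0.9446375470058799))
0.43 (array([505. , 355. ,  48.6]), np.float64(7.279754270754115))
```

View pics/s1.png

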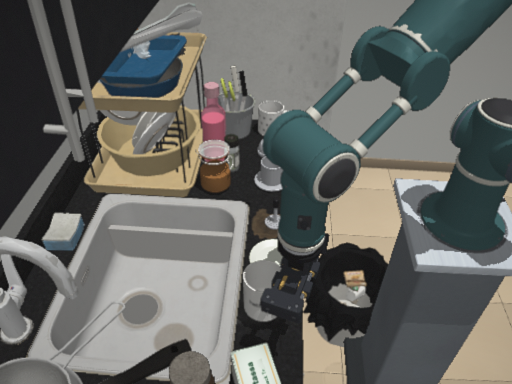

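The side view shows the mug hanging in the gripper above the worktop, upright. Next I carry it over the saucer.

```bash
python3 -m pendant '[-0.2,-1.2,0,0,0.5, -0.4,-2.5,0,0,0.5, -0.5,-2.9,0,0,0.5, -0.5,-2.9,0,0,0.5, -0.4,-2.7,0,0,0.5, -0.3,-1.8,0,0,0.5, -0.16,-0.96,0,0,0.5, 0,0,0,0,0.5, 0,0,0,0,0.5, 0,0,0,0,0.5]'; python3 -m pendant '[0,0,0,0,0.5, 0,0,0,0,0.5]'; python3 look.py w3 mug saucer; python3 - <<'E'
from h import *
a=cv2.imread("pics/w3.png")[200:,100:420]
f=grab_frame("top");save(f,"t2.png");b=cv2.imread("pics/t2.png")[150:270,130:290]
cv2.imwrite("pics/c3.png",np.hstack([cv2.resize(a,(400,230)),cv2.resize(b,(400,300))[:230]]))
f=grab_frame("side");save(f,"s2.png")
cv2.imwrite("pics/c3.png",np.vstack([np.hstack([cv2.resize(a,(400,230)),cv2.resize(b,(400,300))[30:260]]),cv2.resize(cv2.imread("pics/s2.png")[180:340,150:380],(800,370),interpolation=2)]))
E
```

```text
t: 6.2
eef_pos: [423.9, 197.3, 88.0]
ee_rot: [0.0, 0.153, 0.988, 0.0]
contact_force: [-0.6, -0.0, -2.9]
width: 9.9
t: 6.4
eef_pos: [423.6, 197.2, 87.7]
ee_rot: [-0.0, 0.152, 0.988, 0.0]
contact_force: [-0.0, -0.1, -1.9]
width: 9.7
t 6.4 eef [423.6 197.2  87.7] ty [0.3 1.  0. ] w 9.7 F [-0.  -0.1 -1.9]
mug 0.73 mean 255.6055073331338 313.4348997306196 box 219 292 238 355
saucer 0.92 mean 253.0838105153566 229.62883914627798 box 193 316 215 247
saucer 0.52 mean 89.57894736842105 335.75 box 85 94 319 352
```

View pics/c3.png

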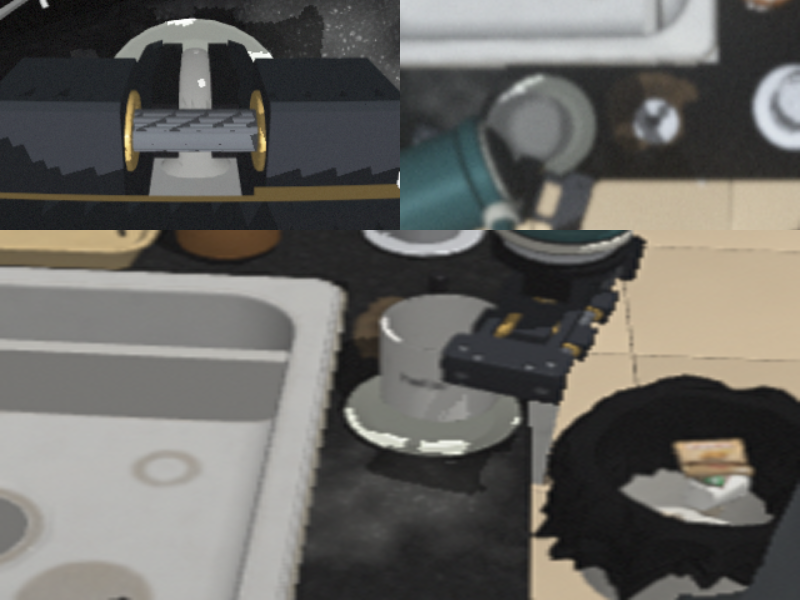

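The composite shows the mug hovering over the saucer at the expected spot. I'll overlay the predicted outlines to check the alignment.

```bash
python3 - <<'E'
from h import *
a=np.linspace(0,2*np.pi,200)
def circ(f,im,c,r,z,col,k,o):
    P=proj(f,np.c_[c[0]+r*np.cos(a),c[1]+r*np.sin(a),0*a+z]); cv2.polylines(im,[np.int32((P-o)*k*8)],True,col,1,cv2.LINE_AA,3)
out=[]
for n,o,k in(("top",(150,170),6),("side",(230,200),5)):
    f=grab_frame(n); im=cv2.cvtColor(f["frame"],4)[o[1]:o[1]+(80 if n=="top" else 100),o[0]:o[0]+(66 if n=="top" else 80)]
    im=cv2.resize(im,None,fx=k,fy=k,interpolation=2); o=np.array(o)
    circ(f,im,(482.5,177.4),58,13,(0,255,0),k,o)
    circ(f,im,(482.5,177.4),38,137,(0,0,255),k,o); circ(f,im,(482.5,177.4),38,40,(255,0,0),k,o)
    out.append(cv2.resize(im,(396,480)))
cv2.imwrite("pics/ov.png",np.hstack(out))
E
```

```text
(no output)
```

View pics/ov.png

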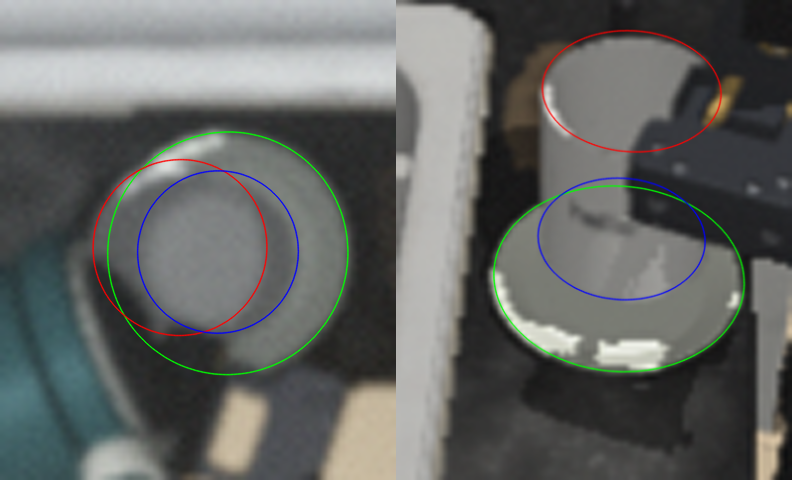

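The saucer outline fits exactly and the mug's rim fits to about 1–2 mm in both views, so I lower it.

```bash
python3 -m pendant '[0,0,0.8,0,0.5, 0,0,1,0,0.5, 0,0,0.8,0,0.5, 0,0,0.3,0,0.5, 0,0,0.2,0,0.5, 0,0,0.1,0,0.5, 0,0,0.1,0,0.5, 0,0,0,0,0.5, 0,0,0,0,0.5]';  python3 -m pendant '[0,0,0.1,0,0.5, 0,0,0.1,0,0.5, 0,0,0,0,0.5, 0,0,0,0,0.5]'
```

```text
t: 7.65
eef_pos: [423.7, 196.7, 55.0]
ee_rot: [0.0, 0.153, 0.988, 0.0]
contact_force: [0.1, 0.0, -2.7]
width: 9.9
t: 8.05
eef_pos: [423.6, 196.7, 52.9]
ee_rot: [0.0, 0.153, 0.988, 0.0]
contact_force: [-0.7, -0.2, -1.2]
width: 9.7
```

```bash
python3 -m pendant '[0,0,0.1,0,0.5, 0,0,0,0,0.5, 0,0,0,0,0.5]'; python3 -m pendant '[0,0,0,0,1.5, 0,0,0,0,3, 0,0,0,0,4, 0,0,0,0,4, 0,0,0,0,4]'; python3 -m pendant '[0,0,-1,0,4, 0,0,-3,0,4, 0,0,-4,0,4, 0,0,-4,0,4, 0,0,-3,0,4, 0,0,-2,0,4, 0,0,0,0,5, 0,0,0,0,6, 0,0,0,0,7,0,0,0,0,8.8]'
```

```text
t: 8.35
eef_pos: [423.6, 196.8, 52.6]
ee_rot: [0.0, 0.153, 0.988, 0.0]
contact_force: [-3.3, -0.1, 6.3]
width: 9.5
t: 8.85
eef_pos: [423.5, 196.6, 51.6]
ee_rot: [-0.0, 0.153, 0.988, -0.0]
contact_force: [0.3, -0.0, 0.3]
width: 40.1
t: 9.85
eef_pos: [422.4, 196.2, 219.8]
ee_rot: [-0.001, 0.153, 0.988, -0.001]
contact_force: [-0.0, -0.2, 0.4]
width: 69.7
```

```bash
python3 look.py w4 mug saucer; python3 - <<'E'
from h import *
import pickle
np.set_printoptions(precision=1,suppress=True)
f,s,T=pickle.load(open("last.pkl","rb"))
c=cont(np.load("pics/m_mug.npy")); vm=max(c[:,1])
print("mug",fitc([at_z(f,p,102) for p in c if p[1]>vm-45]))
c=cont(np.load("pics/m_saucer.npy"));print("saucer",fitc([at_z(f,p,13) for p in c[(c[:,1]<215)]]))
E
```

```text
t 9.85 eef [422.4 196.2 219.8] ty [ 0.3  1.  -0. ] w 69.7 F [-0.  -0.2  0.4]
mug 0.55 mean 257.6925501432665 241.2015759312321 box 215 301 172 288
saucer 0.91 mean 253.96746411483252 207.0287081339713 box 207 306 179 247
mug (array([476.9, 179.8,  38.6]), np.float64(2.1898280116658797))
saucer (array([441.5, 161.3,  18.2]), np.float64(7.339809189354258))
```

View pics/w4.png

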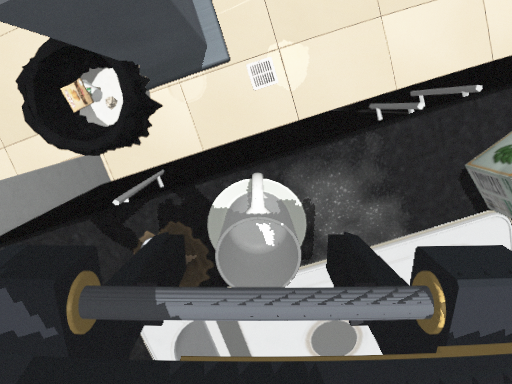

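The mug stands in the saucer, with its rim at about (258,255) in the wrist view. I'll turn the tool straight and go to the filter cup.

```bash
python3 -m pendant '[0,0,-1,-0.98,8.8, 0,0,-1,-0.98,8.8, 0,0,0,-0.97,8.8, -0.6,-4,0,0,8.8, -0.6,-4.5,0,0,8.8, -0.6,-4.5,0,0,8.8, -0.6,-4.5,0,0,8.8, -0.6,-4.5,0,0,8.8, -0.5,-4,0,0,8.8, -0.5,-3,0,0,8.8]'; python3 -m pendant '[0,0,0,0,8.8, 0,0,0,0,8.8, 0,0,0,0,8.8]';  python3 look.py w5 filter_cup; python3 - <<'E'
from h import *
import pickle
np.set_printoptions(precision=1,suppress=True)
f,s,T=pickle.load(open("last.pkl","rb"))
c=cont(np.load("pics/m_filter_cup.npy"));v0=c[:,1].min()
for z,sel in((10,c[:,1]<v0+40),(70,c[:,1]>c[:,1].max()-20)): print(z,fitc([at_z(f,p,z) for p in c[sel]]))
t=grab_frame("top")
for n,z in(("saucer",13),("mug",102),("filter_cup",10)):
  for r in outline_of("top",n): print(n,r["score"],fitc([at_z(t,p,z) for p in cont(r["mask"])]))
E
```

```text
t: 11.0
eef_pos: [463.2, -95.8, 241.3]
ee_rot: [-0.0, 0.001, 1.0, -0.0]
contact_force: [0.8, 0.5, -0.9]
width: 87.9
t: 11.3
eef_pos: [463.1, -92.5, 241.3]
ee_rot: [-0.0, -0.0, 1.0, 0.0]
contact_force: [0.5, -0.5, 1.1]
width: 88.3
t 11.3 eef [463.1 -92.5 241.3] ty [-0.  1.  0.] w 88.3 F [ 0.5 -0.5  1.1]
filter_cup 0.66 mean 240.4689984101749 199.98887122416534 box 202 280 160 242
filter_cup 0.36 mean 268.0850977198697 336.20317589576547 box 234 305 284 356
10 (array([ 502.2, -111.4,   47.1]), np.float64(0.5925611648424005))
70 (array([ 501.7, -111.2,   31.3]), np.float64(0.6572821379420257))
saucer 0.95 (array([482.1, 175.7,  52.9]), np.float64(9.01218751543117))
mug 0.83 (array([475.2, 174.7,  42.4]), np.float64(5.734822453847733))
mug 0.57 (array([483.6,  44. ,  21.2]), np.float64(0.7933462950819846))
```

View pics/w5.png

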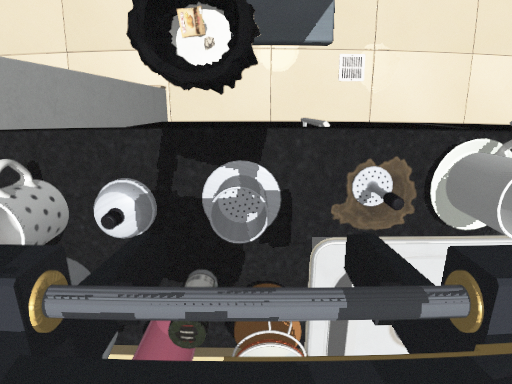

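The wrist view shows the cup at (241,200), the press at disc (372,187) and knob (393,201), and the lid at (125,209) with its knob at (112,219). The two cup fits agree on (502,-111). I'll measure the lid and press from the same picture and go for the cup.

```bash
python3 -m pendant '[-2,-0.9,0,0,8.8, -1.9,-0.98,2,0,8.8, 0,0,4,0,8.8, 0,0,4,0,8.8, 0,0,4,0,8.8, 0,0,3,0,8.8, 0,0,2.3,0,8.8, 0,0,1.5,0,8.8, 0,0,0.5,0,8.8, 0,0,0,0,8.8]' 40; python3 -m pendant '[0,0,0,0,8.8, 0,0,0,0,8.8, 0,0,0,0,8.8]'
python3 - <<'E'
from h import *
import pickle
np.set_printoptions(precision=1,suppress=True)
f,s,T=pickle.load(open("last.pkl","rb"))
for n,uv,z in(("press knob top",(395,203),80),("press disc",(372,186.5),4),("lid knob",(111,220),60),("lid base",(125,209),10)):print(n,at_z(f,uv,z))
E
```

```text
t: 12.6
eef_pos: [502.0, -111.8, 28.1]
ee_rot: [-0.001, -0.0, 1.0, 0.0]
contact_force: [0.6, 0.9, -0.1]
width: 87.9
t: 12.9
eef_pos: [503.4, -112.4, 29.9]
ee_rot: [0.001, 0.0, 1.0, -0.0]
contact_force: [0.1, -0.1, -0.6]
width: 88.3
press knob top [487.1  46.   80. ]
press disc [488.5  49.4   4. ]
lid knob [ 512.  -249.9   60. ]
lid base [ 515.4 -254.3   10. ]
```

```bash
python3 -m pendant '[0,0,0,0,7, 0,0,0,0,6, 0,0,0,0,5.5, 0,0,0,0,5.5, 0,0,0,0,5.5, 0,0,0,0,5.5, 0,0,-0.5,0,5.5, 0,0,-1.5,0,5.5, 0,0,-2,0,5.5, 0,0,-2,0,5.5]' 40
python3 -m pendant '[0,0,-2,0,5.5, 0,0,-2,0,5.5, 0,0,-2,0,5.5, 0,0,-2,0,5.5, 0,0,-1,0,5.5, 0,0,0,0,5.5, 0,0,0,0,5.5]'
python3 - <<'E'
from h import *
np.set_printoptions(precision=1,suppress=True)
t=grab_frame("top");save(t,"t3.png"); sd=grab_frame("side");save(sd,"s3.png")
a=np.linspace(0,2*np.pi,200);out=[]
for f,o,k,w,h in((t,(150,170),6,66,80),(sd,(230,205),5,80,97)):
    im=cv2.resize(cv2.cvtColor(f["frame"],4)[o[1]:o[1]+h,o[0]:o[0]+w],None,fx=k,fy=k,interpolation=2)
    for r,z,col in((58,13,(0,255,0)),(38,102,(0,0,255)),(30.5,102,(255,0,255)),(38,5,(255,0,0))):
        P=proj(f,np.c_[482.5+r*np.cos(a),177.4+r*np.sin(a),0*a+z]);cv2.polylines(im,[np.int32((P-o)*k*8)],True,col,1,cv2.LINE_AA,3)
    out.append(cv2.resize(im,(396,480)))
cv2.imwrite("pics/ov2.png",np.hstack(out))
E
```

```text
t: 13.9
eef_pos: [501.8, -112.1, 89.0]
ee_rot: [-0.001, 0.0, 1.0, 0.0]
contact_force: [-0.2, -0.3, -1.8]
width: 59.9
t: 14.6
eef_pos: [502.0, -112.1, 178.1]
ee_rot: [-0.0, 0.0, 1.0, 0.0]
contact_force: [-0.8, -0.2, -0.8]
width: 60.1
```

View pics/ov2.png

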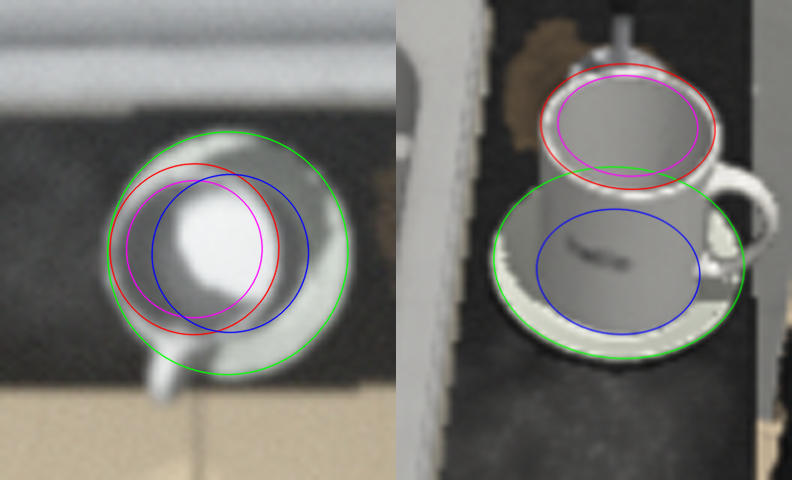

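The outlines confirm that the mug is seated in the saucer, its mouth about 2 mm off the plan at roughly (481,178.7). Next I carry the cup there.

```bash
python3 -m pendant '[0.2,2,0,0,5.5, 0.3,4,0,0,5.5, 0.3,4.5,0,0,5.5, 0.3,4.5,0,0,5.5, 0.3,4.5,0,0,5.5, 0.3,4.5,0,0,5.5, 0.22,3,0,0,5.5, 0.2,2.06,0,0,5.5, 0,0,0,0,5.5, 0,0,0,0,5.5]'; python3 -m pendant '[0,0,0,0,5.5, 0,0,0,0,5.5]'
python3 - <<'E'
from h import *
np.set_printoptions(precision=1,suppress=True)
s=state();print(s["eef_pos"],s["width"])
sd=grab_frame("side");save(sd,"s4.png");t=grab_frame("top")
a=np.linspace(0,2*np.pi,200);out=[];X,Y=480.8,178.7;b=s["eef_pos"][2]-28.5
for f,o,k,w,h in((t,(150,170),6,66,80),(sd,(220,165),5,104,126)):
    im=cv2.resize(cv2.cvtColor(f["frame"],4)[o[1]:o[1]+h,o[0]:o[0]+w],None,fx=k,fy=k,interpolation=2)
    for r,z,col in((38,102,(0,0,255)),(48,b+10,(0,255,255)),(31,b+70,(255,0,255))):
        P=proj(f,np.c_[X+r*np.cos(a),Y+r*np.sin(a),0*a+z]);cv2.polylines(im,[np.int32((P-o)*k*8)],True,col,1,cv2.LINE_AA,3)
    out.append(cv2.resize(im,(396,480)))
cv2.imwrite("pics/ov3.png",np.hstack(out))
E
```

```text
t: 15.7
eef_pos: [480.5, 178.3, 177.6]
ee_rot: [-0.001, -0.001, 1.0, -0.001]
contact_force: [-0.5, -1.3, -0.8]
width: 59.9
t: 15.9
eef_pos: [481.2, 177.3, 178.4]
ee_rot: [-0.0, 0.001, 1.0, -0.0]
contact_force: [-0.5, -0.5, -0.7]
width: 60.0
[481.2 177.3 178.4] 60.0436183690445
```

View pics/ov3.png

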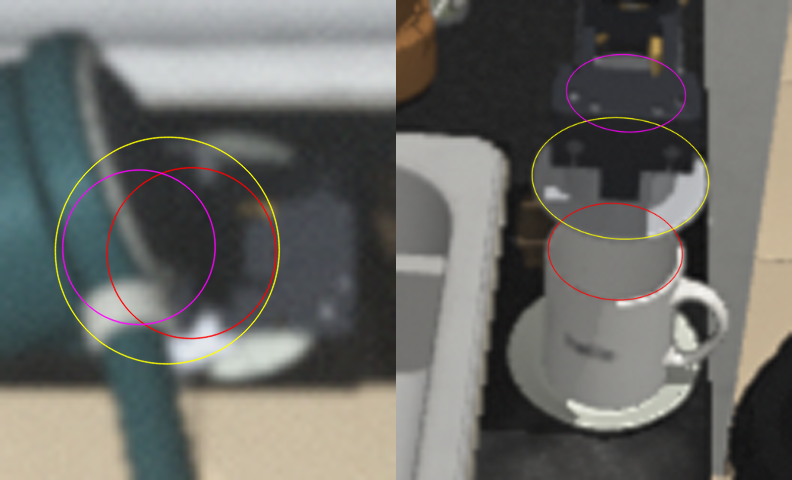

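The flange and rim predictions match the picture, so I lower the cup.

```bash
python3 -m pendant '[0,0.1,1,0,5.5, 0,0,1.2,0,5.5, 0,0,0.8,0,5.5, 0,0,0.5,0,5.5, 0,0,0.4,0,5.5, 0,0,0.4,0,5.5, 0,0,0.3,0,5.5, 0,0,0.2,0,5.5, 0,0,0,0,5.5, 0,0,0,0,5.5]';  python3 -m pendant '[0,0,0.1,0,5.5, 0,0,0.1,0,5.5, 0,0,0,0,5.5, 0,0,0,0,5.5]'
```

```text
t: 17.0
eef_pos: [481.4, 179.5, 130.9]
ee_rot: [0.0, 0.0, 1.0, 0.0]
contact_force: [-0.3, 0.5, -1.3]
width: 60.1
t: 17.4
eef_pos: [481.3, 179.4, 128.7]
ee_rot: [0.0, 0.0, 1.0, -0.0]
contact_force: [-1.1, 0.1, 0.1]
width: 60.3
```

```bash
python3 -m pendant '[0,0,0.1,0,5.5, 0,0,0.1,0,5.5, 0,0,0,0,5.5, 0,0,0,0,5.5]';  python3 -m pendant '[0,0,0.1,0,5.5, 0,0,0.1,0,5.5, 0,0,0,0,5.5, 0,0,0,0,5.5]'
```

```text
t: 17.8
eef_pos: [481.2, 179.4, 126.6]
ee_rot: [-0.0, 0.0, 1.0, -0.0]
contact_force: [-0.2, 0.2, -0.7]
width: 60.2
t: 18.2
eef_pos: [481.2, 179.4, 124.7]
ee_rot: [-0.0, 0.0, 1.0, -0.0]
contact_force: [-0.0, 0.1, -0.7]
width: 60.2
```

```bash
python3 -m pendant '[0,0,0.1,0,5.5, 0,0,0,0,5.5, 0,0,0,0,5.5]';  python3 -m pendant '[0,0,0.1,0,5.5, 0,0,0,0,5.5, 0,0,0,0,5.5]'
```

```text
t: 18.5
eef_pos: [481.6, 179.5, 124.3]
ee_rot: [0.0, 0.0, 1.0, 0.0]
contact_force: [-1.8, -0.3, 3.5]
width: 60.2
t: 18.8
eef_pos: [481.9, 179.6, 124.2]
ee_rot: [0.001, 0.0, 1.0, 0.0]
contact_force: [-3.6, -1.0, 9.2]
width: 60.3
```

Contact came at the expected height. I release, lift, and head for the press.

```bash
python3 -m pendant '[0,0,-0.1,0,6.5, 0,0,0,0,7.5, 0,0,0,0,8.8, 0,0,0,0,8.8, 0,0,-2,0,8.8, 0,0,-4,0,8.8, 0,0,-4,0,8.8, 0,0,-4,0,8.8, 0,0,-2,0,8.8, 0,0,0,0,8.8]'; python3 -m pendant '[0.6,-2,0,0,6, 0.6,-3,0,0,6, 0.6,-3,0,0,6, 0.6,-3,0,0,6, 0.6,-2.2,4,0,4, 0.2,0,4,0,4, 0,0,0,0,4, 0,0,0,0,4, 0,0,0,0,4]'; python3 look.py w6 press filter_cup
```

```text
t: 19.8
eef_pos: [483.4, 180.1, 287.7]
ee_rot: [0.004, 0.0, 1.0, 0.001]
contact_force: [0.3, 0.5, 0.4]
width: 88.7
t: 20.7
eef_pos: [450.4, 47.8, 205.1]
ee_rot: [0.001, -0.0, 1.0, 0.0]
contact_force: [0.6, -0.5, 0.2]
width: 39.8
t 20.7 eef [450.4  47.8 205.1] ty [-0.  1.  0.] w 39.8 F [ 0.6 -0.5  0.2]
press 0.9 mean 257.95885286783044 205.66209476309226 box 236 279 182 234
filter_cup 0.71 mean 427.7725480532282 221.57417447018236 box 357 501 176 278
```

View pics/w6.png

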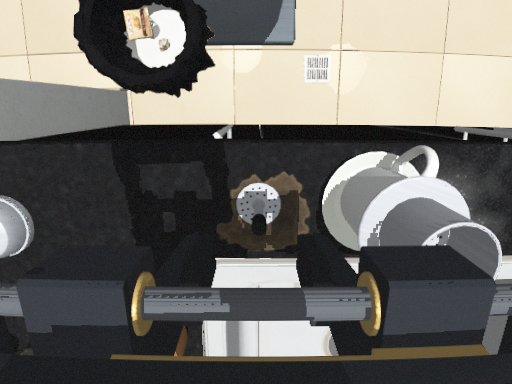

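The cup sits flat on the mug, with its flange level at (425,220) in the wrist view. The press disc is at (258,203) and its knob's top at about (259,226).

```bash
python3 - <<'E'
from h import *
import pickle
np.set_printoptions(precision=1,suppress=True)
f,s,T=pickle.load(open("last.pkl","rb"))
g=f["frame"].astype(int).sum(2);sub=g[205:240,244:275]
v,u=np.nonzero(sub<110);print("dark",u.min()+244,u.max()+244,v.min()+205,v.max()+205)
c=cont(np.load("pics/m_press.npy"));print("disc",fitc([at_z(f,p,4) for p in c if p[1]<205]))
for uv in((259,226),):print("knob",at_z(f,uv,80))
for X,Y in((487.5,48),(489,48)): print(proj(f,[[X,Y,80],[X,Y,54],[X,Y,4],[X,Y-7,80],[X+7,Y,80],[X,Y+7,80]]).tolist())
for r in [60]: print(tomove(T,s,(488,48,58)))
E
```

```text
dark 244 273 214 239
disc (array([486.7,  49.6,  23.6]), np.float64(0.3806324099109352))
knob [485.2  49.7  80. ]
[[257.08320342424344, 228.42742690139053], [256.9358339794604, 218.70510081128], [256.7093406278182, 203.77597193928858], [249.23001957442636, 228.42913358965785], [257.0722039537715, 235.72645926202358], [264.9354896877572, 228.42323633156903]]
[[257.0808414420899, 230.0000759742292], [256.93387849095933, 220.16631787269455], [256.7079276042511, 205.06062721475925], [249.23908645033893, 230.0017988345129], [257.0698546913055, 237.2773195550681], [264.921702029854, 229.99575332291468]]
[-3.7  0.  14.7]
```

```bash
python3 -m pendant '[-1.8,0.1,0,0,4, -1.83,0.08,0,0,4, 0,0,4,0,4, 0,0,4,0,4, 0,0,3.5,0,4, 0,0,2,0,4, 0,0,1.2,0,4, 0,0,0,0,4, 0,0,0,0,4, 0,0,0,0,4]'; python3 -m pendant '[0,0,0,0,4, 0,0,0,0,2.5, 0,0,0,0,1, 0,0,0,0,1, 0,0,0,0,1, 0,0,0,0,1]' 30; python3 -m pendant '[0,0,-0.5,0,1, 0,0,-1.5,0,1, 0,0,-3,0,1, 0,0,-3,0,1, 0,0,-3,0,1, 0,0,-3,0,1, 0,0,-1,0,1, 0,0,0,0,1, 0,0,0,0,1, 0,0,0,0,1]'; python3 look.py w7 press; python3 - <<'E'
from h import *
import pickle
np.set_printoptions(precision=1,suppress=True)
f,s,T=pickle.load(open("last.pkl","rb"));e=np.array(s["eef_pos"])
c=cont(np.load("pics/m_press.npy"));print("disc",fitc([at_z(f,p,e[2]-58+4) for p in c if p[1]<(c[:,1].min()+20)]))
sd=grab_frame("side");save(sd,"s5.png")
for n,z in(("filter_cup",70+96),):
  for r in outline_of("side",n)[:1]:
    c=cont(r["mask"]);save(sd,"s5.png");print(r["score"],c.min(0),c.max(0))
    for X,Y in((481,179),):
      a=np.linspace(0,6.28,60)
      for rr,zz in((31,166),(48,104)):
        P=proj(sd,np.c_[X+rr*np.cos(a),Y+rr*np.sin(a),0*a+zz]);print(rr,P.min(0),P.max(0))
E
```

```text
t: 21.85
eef_pos: [487.3, 49.4, 58.5]
ee_rot: [0.002, -0.0, 1.0, 0.0]
contact_force: [0.2, -0.0, 0.3]
width: 40.2
t: 22.45
eef_pos: [485.5, 49.2, 56.7]
ee_rot: [-0.0, 0.0, 1.0, 0.0]
contact_force: [-0.9, -0.5, -0.1]
width: 12.9
t: 23.45
eef_pos: [484.2, 49.2, 204.6]
ee_rot: [-0.002, 0.0, 1.0, -0.0]
contact_force: [-0.2, 0.4, 0.8]
width: 12.9
t 23.45 eef [484.2  49.2 204.6] ty [ 0.  1. -0.] w 12.9 F [-0.2  0.4  0.8]
press 0.64 mean 256.30198915009044 225.7912397026321 box 219 295 181 287
disc (array([486.5,  48.3,  24.8]), np.float64(0.1917021876292908))
0.75 [255 200] [298 245]
31 [263.9 199. ] [293.9 219.6]
48 [255.2 214.6] [299.7 246.7]
```

```bash
python3 -m pendant '[0,0,-2,0,1, 0,0,-2.5,0,1, 0,0,-1,0,1, 0,0,0,0,1, 0,0,0,0,1, 0,0,0,0,1, 0,0,0,0,1, 0,0,0,0,1]'; python3 look.py w7 press; python3 - <<'E'
from h import *
import pickle
np.set_printoptions(precision=1,suppress=True)
f,s,T=pickle.load(open("last.pkl","rb"));e=np.array(s["eef_pos"])
c=cont(np.load("pics/m_press.npy"));print("disc",fitc([at_z(f,p,e[2]-57+4) for p in c if p[1]<(c[:,1].min()+20)]),e)
E
```

```text
t: 24.45
eef_pos: [485.1, 49.2, 260.8]
ee_rot: [-0.001, 0.0, 1.0, -0.0]
contact_force: [-0.0, -1.0, -1.2]
width: 12.9
t 24.45 eef [485.1  49.2 260.8] ty [ 0.  1. -0.] w 12.9 F [-0.  -1.  -1.2]
press 0.61 mean 256.3485772357724 225.81361788617886 box 219 295 181 287
disc (array([486.6,  48.6,  24.2]), np.float64(0.20815238041003747)) [485.1  49.2 260.8]
```

```bash
python3 -m pendant '[0.1,1.5,0,0,1, 0.1,3,0,0,1, 0.1,3.5,0,0,1, 0.1,3,0,0,1, 0.09,1.5,0,0,1, 0,0.55,0,0,1, 0,0,0,0,1, 0,0,0,0,1, 0,0,0,0,1]'; python3 -m pendant '[0,0,0.5,0,1, 0,0,0.5,0,1, 0,0,0,0,1, 0,0,0,0,1]';python3 - <<'E'
from h import *
np.set_printoptions(precision=1,suppress=True)
s=state();e=s["eef_pos"];print(e)
sd=grab_frame("side");save(sd,"s6.png");grab_frame("wrist") and save(grab_frame("wrist"),"w8.png")
a=np.linspace(0,6.3,200);o=(230,120);k=5
im=cv2.resize(cv2.cvtColor(sd["frame"],4)[o[1]:o[1]+110,o[0]:o[0]+80],None,fx=k,fy=k,interpolation=2)
for X,Y,r,z,col in((481.5,179.4,31,166,(255,0,255)),(481.5,179.4,48,106,(0,255,255)),(e[0]+1.3,e[1]-.2,25,e[2]-57,(0,255,0))):
    P=proj(sd,np.c_[X+r*np.cos(a),Y+r*np.sin(a),0*a+z]);cv2.polylines(im,[np.int32((P-o)*k*8)],True,col,1,cv2.LINE_AA,3)
w=cv2.imread("pics/w8.png")[150:370,140:380]
cv2.imwrite("pics/ov4.png",np.hstack([im,cv2.resize(w,(390,550))]))
E
```

```text
t: 25.45
eef_pos: [480.8, 178.7, 261.7]
ee_rot: [-0.0, 0.001, 1.0, -0.0]
contact_force: [0.4, 0.5, 0.1]
width: 13.2
t: 25.85
eef_pos: [480.4, 179.5, 251.2]
ee_rot: [-0.0, 0.0, 1.0, -0.0]
contact_force: [0.4, -0.3, -0.7]
width: 13.3
[480.4 179.5 251.2]
```

View pics/ov4.png

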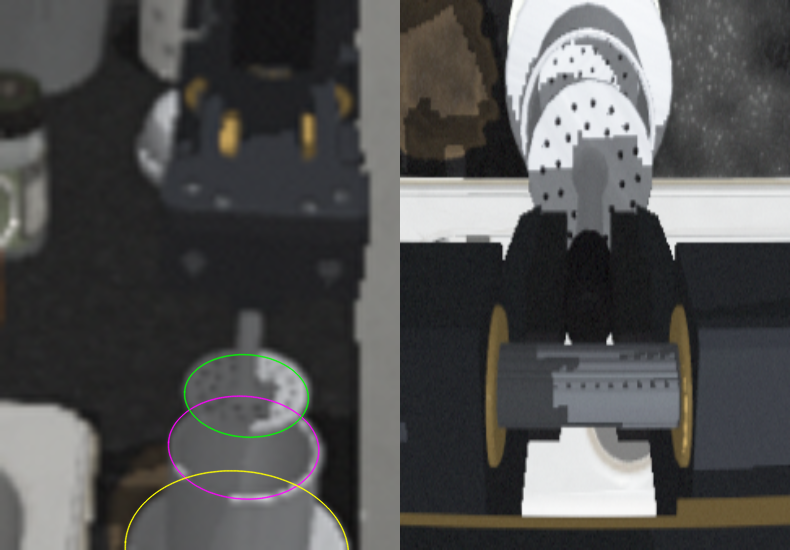

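The press is centred over the cup's mouth to about 1 mm in both views, so I lower it.

```bash
python3 -m pendant '[0.05,0,0.8,0,1, 0,0,0.8,0,1, 0,0,0.6,0,1, 0,0,0.5,0,1, 0,0,0.5,0,1, 0,0,0.5,0,1, 0,0,0.5,0,1, 0,0,0.5,0,1, 0,0,0.5,0,1, 0,0,0.5,0,1]'; python3 -m pendant '[0,0,0.5,0,1, 0,0,0.5,0,1, 0,0,0.5,0,1, 0,0,0.4,0,1, 0,0,0.3,0,1, 0,0,0,0,1, 0,0,0,0,1]'
```

```text
t: 27.0
eef_pos: [480.2, 179.7, 194.4]
ee_rot: [0.0, 0.0, 1.0, 0.0]
contact_force: [0.2, 0.3, 0.3]
width: 13.0
t: 27.7
eef_pos: [480.2, 179.7, 172.7]
ee_rot: [0.0, 0.0, 1.0, 0.0]
contact_force: [0.6, -0.7, -0.0]
width: 12.9
```

```bash
python3 -m pendant '[0,0,0.2,0,1, 0,0,0.2,0,1, 0,0,0,0,1, 0,0,0,0,1]'
```

```text
t: 28.1
eef_pos: [480.1, 179.7, 168.7]
ee_rot: [-0.0, 0.0, 1.0, -0.0]
contact_force: [-0.8, 0.4, -0.3]
width: 13.1
```

```bash
python3 -m pendant '[0,0,0.1,0,1, 0,0,0,0,1, 0,0,0,0,1.6, 0,0,0,0,2.2, 0,0,0,0,2.2, 0,0,-0.5,0,2.6, 0,0,-1,0,3, 0,0,-2,0,4, 0,0,-3,0,4, 0,0,-4,0,4]'; python3 -m pendant '[0.5,-4,0,0,6, 0.5,-4.5,0,0,6, 0.5,-4.5,0,0,6, 0.3,-5,0,0,6, 0,-5,0,0,4, 0,-5,0,0,4, 0,-4.5,2,0,4, 0,-4.5,2,0,4, 0,-4,2,0,4, 0,-2,2,0,4]'; python3 -m pendant '[0,0,0,0,4, 0,0,0,0,4, 0,0,0,0,4, 0,0,0,0,4]'; python3 look.py w9 lid; python3 - <<'E'
from h import *
import pickle
np.set_printoptions(precision=1,suppress=True)
f,s,T=pickle.load(open("last.pkl","rb"))
c=cont(np.load("pics/m_lid.npy"));print("lid base",fitc([at_z(f,p,2) for p in c if p[1]<c[:,1].min()+20]))
sd=grab_frame("side");t=grab_frame("top")
a=np.linspace(0,6.3,200);o=(230,140);k=5
im=cv2.resize(cv2.cvtColor(sd["frame"],4)[o[1]:o[1]+110,o[0]:o[0]+80],None,fx=k,fy=k,interpolation=2)
for X,Y,r,z,col in((481.2,179.6,31,166,(255,0,255)),(481.2,179.6,48,106,(0,255,255)),(481.2,179.6,7,188,(0,255,0))):
    P=proj(sd,np.c_[X+r*np.cos(a),Y+r*np.sin(a),0*a+z]);cv2.polylines(im,[np.int32((P-o)*k*8)],True,col,1,cv2.LINE_AA,3)
w=cv2.imread("pics/w9.png")[130:330,140:372]
cv2.imwrite("pics/ov5.png",np.hstack([im,cv2.resize(w,(400,345)) if 0 else cv2.copyMakeBorder(cv2.resize(w,(400,345)),0,205,0,0,0)]))
E
```

```text
t: 29.1
eef_pos: [479.0, 179.4, 272.9]
ee_rot: [-0.001, 0.0, 1.0, -0.0]
contact_force: [0.9, -0.1, 0.1]
width: 39.9
t: 30.1
eef_pos: [462.2, -253.7, 193.4]
ee_rot: [0.001, 0.001, 1.0, -0.001]
contact_force: [-0.6, 0.5, 0.4]
width: 40.0
t: 30.5
eef_pos: [463.1, -249.5, 194.3]
ee_rot: [0.001, -0.001, 1.0, -0.001]
contact_force: [-1.0, 0.8, 0.4]
width: 40.2
t 30.5 eef [ 463.1 -249.5  194.3] ty [-0.  1. -0.] w 40.2 F [-1.   0.8  0.4]
lid 0.84 mean 251.57213520197857 220.49793899422917 box 218 285 187 255
lid base (array([ 514.8, -255.3,   36.2]), np.float64(0.3232798262245281))
```

View pics/ov5.png

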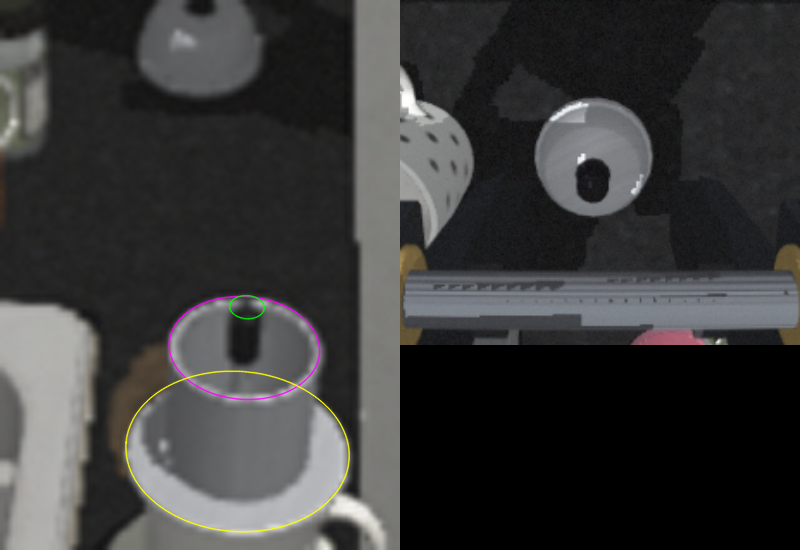

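The press is seated upright: its knob's top matches the predicted circle at (247,307). In the wrist crop the lid's knob is at (592,185), well clear of the dotted mug.

```bash
python3 -m pendant '[-2,-0.2,0,0,4, -2,-0.2,0,0,4, -1.15,-0.1,2,0,4, 0,0,3,0,4, 0,0,3,0,4, 0,0,3,0,4, 0,0,1.5,0,4, 0,0,0,0,4, 0,0,0,0,4, 0,0,0,0,4]'; python3 -m pendant '[0,0,0,0,4,0,0,0,0,4]'; python3 - <<'E'
from h import *
import pickle
f,s,T=pickle.load(open("last.pkl","rb"))
print(at_z(f,(251.4,241),60))
E
```

```text
t: 31.7
eef_pos: [515.0, -255.9, 69.7]
ee_rot: [0.001, 0.0, 1.0, -0.001]
contact_force: [0.1, -0.0, 0.2]
width: 40.4
t: 31.9
eef_pos: [514.5, -255.7, 69.1]
ee_rot: [0.001, 0.0, 1.0, -0.001]
contact_force: [0.3, -0.2, 0.7]
width: 40.0
[ 516.276984   -254.66816261   60.        ]
```

```bash
python3 -m pendant '[0,0,1.2,0,4, 0,0,1,0,4, 0,0,0.4,0,4, 0,0,0,0,4, 0,0,0,0,4, 0,0,0,0,4]'; python3 -m pendant '[0,0,0,0,2.5, 0,0,0,0,1.2, 0,0,0,0,1.2, 0,0,0,0,1.2, 0,0,0,0,1.2]' 30; python3 -m pendant '[0,0,-0.5,0,1.2, 0,0,-1.5,0,1.2, 0,0,-3,0,1.2, 0,0,-4,0,1.2, 0,0,-4,0,1.2, 0,0,-4,0,1.2, 0,0,-3,0,1.2, 0,0,-1,0,1.2, 0,0,0,0,1.2, 0,0,0,0,1.2]'; python3 -m pendant '[0,0,0,0,1.2, 0,0,0,0,1.2, 0,0,0,0,1.2]'; python3 look.py w10 lid; python3 - <<'E'
from h import *
import pickle
np.set_printoptions(precision=1,suppress=True)
f,s,T=pickle.load(open("last.pkl","rb"));e=np.array(s["eef_pos"])
c=cont(np.load("pics/m_lid.npy"));print("lid",fitc([at_z(f,p,e[2]-43+2) for p in c if p[1]<(c[:,1].min()+20)]),e)
E
```

```text
t: 32.5
eef_pos: [513.8, -255.3, 41.8]
ee_rot: [0.0, 0.0, 1.0, -0.0]
contact_force: [0.3, 0.1, -0.0]
width: 40.0
t: 33.0
eef_pos: [513.8, -255.2, 42.0]
ee_rot: [0.0, 0.0, 1.0, -0.0]
contact_force: [-0.2, -0.2, 1.2]
width: 16.4
t: 34.0
eef_pos: [512.8, -254.8, 250.3]
ee_rot: [-0.001, 0.0, 1.0, 0.0]
contact_force: [-0.9, 0.1, 0.1]
width: 16.5
t: 34.3
eef_pos: [513.0, -254.8, 250.0]
ee_rot: [-0.001, 0.0, 1.0, 0.001]
contact_force: [0.0, -0.1, 0.0]
width: 16.7
t 34.3 eef [ 513.  -254.8  250. ] ty [0. 1. 0.] w 16.7 F [ 0.  -0.1  0. ]
lid 0.89 mean 255.35106382978722 216.78902464714557 box 192 318 163 287
lid (array([ 512.6, -256.2,   35.4]), np.float64(0.25005812928011134)) [ 513.  -254.8  250. ]
```

```bash
python3 -m pendant '[0.2,1.5,0,0,1.2, 0.3,3,0,0,1.2, 0.3,4,0,0,1.2, 0.3,4,0,0,1.2, 0.3,4,0,0,1.2, 0.3,4,0,0,1.2, 0.3,4,0,0,1.2, 0.3,4,0,0,1.2, 0.3,4,0,0,1.2, 0.3,4,0,0,1.2]'; python3 -m pendant '[0.2,3.5,0,0,1.2, 0.1,2,0,0,1.2, 0,1.4,0,0,1.2, 0,0,0,0,1.2, 0,0,0,0,1.2, 0,0,0,0,1.2, 0,0,0,0,1.2]';python3 - <<'E'
from h import *
np.set_printoptions(precision=1,suppress=True)
s=state();e=s["eef_pos"];print(e)
sd=grab_frame("side");w=grab_frame("wrist");save(w,"w11.png")
a=np.linspace(0,6.3,200);o=(230,120);k=5
im=cv2.resize(cv2.cvtColor(sd["frame"],4)[o[1]:o[1]+110,o[0]:o[0]+80],None,fx=k,fy=k,interpolation=2)
for X,Y,r,z,col in((481.3,179.5,31,166,(255,0,255)),(e[0],e[1],37,e[2]-42,(0,255,0))):
    P=proj(sd,np.c_[X+r*np.cos(a),Y+r*np.sin(a),0*a+z]);cv2.polylines(im,[np.int32((P-o)*k*8)],True,col,1,cv2.LINE_AA,3)
wi=cv2.cvtColor(w["frame"],4)[120:340,156:356]
cv2.imwrite("pics/ov6.png",np.hstack([im,cv2.resize(wi,(390,429+0)) if 0 else cv2.resize(wi,(400,550))]))
E
```

```text
t: 35.4
eef_pos: [483.6, 112.1, 251.9]
ee_rot: [0.0, -0.0, 1.0, 0.0]
contact_force: [-0.2, 0.2, -0.4]
width: 16.8
t: 36.1
eef_pos: [481.8, 177.8, 251.7]
ee_rot: [-0.0, 0.001, 1.0, -0.0]
contact_force: [-0.8, 0.5, -0.2]
width: 16.5
[481.8 177.8 251.7]
```

```bash
python3 -m pendant '[0,0.05,0.8,0,1.2, 0,0,0.6,0,1.2, 0,0,0,0,1.2, 0,0,0,0,1.2, 0,0,0,0,1.2, 0,0,0,0,1.2]';python3 - <<'E'
from h import *
np.set_printoptions(precision=1,suppress=True)
s=state();e=s["eef_pos"];print(e)
sd=grab_frame("side");w=grab_frame("wrist")
a=np.linspace(0,6.3,200);o=(230,120);k=5
im=cv2.resize(cv2.cvtColor(sd["frame"],4)[o[1]:o[1]+110,o[0]:o[0]+80],None,fx=k,fy=k,interpolation=2)
for X,Y,r,z,col in((481.3,179.5,31,166,(255,0,255)),(e[0],e[1],37,e[2]-42,(0,255,0))):
    P=proj(sd,np.c_[X+r*np.cos(a),Y+r*np.sin(a),0*a+z]);cv2.polylines(im,[np.int32((P-o)*k*8)],True,col,1,cv2.LINE_AA,3)
wi=cv2.cvtColor(w["frame"],4)[120:340,156:356]
cv2.imwrite("pics/ov6.png",np.hstack([im,cv2.resize(wi,(400,440)) if 0 else cv2.resize(wi,(400,550))]))
E
```

```text
t: 36.8
eef_pos: [481.8, 179.4, 238.0]
ee_rot: [0.0, 0.0, 1.0, 0.0]
contact_force: [0.9, -0.5, -0.6]
width: 16.4
[481.8 179.4 238. ]
```

View pics/ov6.png

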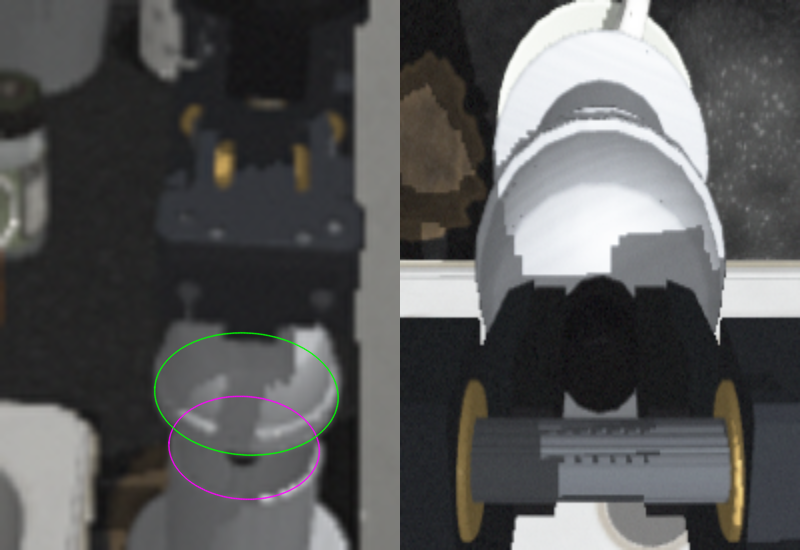

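The lid matches its predicted outline in both axes and the cup rim lies about 1 mm off plan, so I correct slightly and lower.

```bash
python3 -m pendant '[0.07,0.04,0.6,0,1.2, 0,0,0.6,0,1.2, 0,0,0.6,0,1.2, 0,0,0.4,0,1.2, 0,0,0.3,0,1.2, 0,0,0.2,0,1.2, 0,0,0,0,1.2, 0,0,0,0,1.2, 0,0,0,0,1.2]'; python3 -m pendant '[0,0,0.2,0,1.2, 0,0,0.1,0,1.2, 0,0,0.1,0,1.2, 0,0,0,0,1.2, 0,0,0,0,1.2]'
```

```text
t: 37.8
eef_pos: [481.2, 179.8, 211.0]
ee_rot: [0.0, 0.0, 1.0, 0.0]
contact_force: [0.1, -0.4, 0.1]
width: 16.7
t: 38.3
eef_pos: [480.9, 179.7, 206.7]
ee_rot: [-0.0, 0.0, 1.0, -0.0]
contact_force: [-0.1, -0.1, -0.3]
width: 16.5
```

```bash
python3 -m pendant '[0,0,0.1,0,1.2, 0,0,0.1,0,1.2, 0,0,0.1,0,1.2, 0,0,0,0,1.2, 0,0,0,0,1.2]'; python3 -m pendant '[0,0,0.1,0,1.2, 0,0,0.1,0,1.2, 0,0,0,0,1.2, 0,0,0,0,1.2]'
```

```text
t: 38.8
eef_pos: [480.9, 179.7, 203.6]
ee_rot: [-0.0, 0.0, 1.0, -0.0]
contact_force: [0.2, -0.2, -1.0]
width: 16.5
t: 39.2
eef_pos: [480.9, 179.7, 201.7]
ee_rot: [-0.0, 0.0, 1.0, -0.0]
contact_force: [-0.1, -0.7, -0.5]
width: 16.8
```

```bash
python3 -m pendant '[0,0,0.1,0,1.2, 0,0,0,0,1.2, 0,0,0,0,1.2]'; python3 -m pendant '[0,0,0.1,0,1.2, 0,0,0,0,1.2, 0,0,0,0,1.2]'
```

```text
t: 39.5
eef_pos: [480.9, 179.7, 200.7]
ee_rot: [-0.0, 0.0, 1.0, -0.0]
contact_force: [-0.7, -0.9, -0.5]
width: 16.8
t: 39.8
eef_pos: [480.9, 179.7, 199.7]
ee_rot: [-0.0, 0.0, 1.0, -0.0]
contact_force: [-0.1, -0.5, -0.5]
width: 16.6
```

```bash
python3 -m pendant '[0,0,0.1,0,1.2, 0,0,0,0,1.2, 0,0,0,0,1.2]'
```

```text
t: 40.1
eef_pos: [481.3, 179.8, 199.4]
ee_rot: [0.0, 0.0, 1.0, 0.0]
contact_force: [-1.0, -0.3, 4.3]
width: 16.5
```

Contact came at 199.4, and about 200 was expected, so the lid is seated. I release and retreat.

```bash
python3 -m pendant '[0,0,-0.05,0,2, 0,0,0,0,3, 0,0,0,0,4, 0,0,0,0,4, 0,0,-1,0,4, 0,0,-3,0,4, 0,0,-4,0,4, 0,0,-3,0,4, 0,0,0,0,4, 0,0,0,0,4]'; python3 -m pendant '[2,-4,0,0,4, 2,-4,0,0,4, 2,-4,0,0,4, 1,-4,0,0,4, 0,-4,0,0,4, 0,-3,0,0,4, 0,0,0,0,4, 0,0,0,0,4, 0,0,0,0,4]'; python3 - <<'E'
from h import *
np.set_printoptions(precision=1,suppress=True)
sd=grab_frame("side");save(sd,"s9.png");a=np.linspace(0,6.3,200)
def box(X,Y,r,z): P=proj(sd,np.c_[X+r*np.cos(a),Y+r*np.sin(a),0*a+z]);return P.min(0),P.max(0)
for n in("lid","filter_cup","mug","saucer"):
  for r in outline_of("side",n)[:1]: c=cont(r["mask"]);print(n,round(r["score"],2),c.min(0),c.max(0))
X,Y=481,179.6
print("lid knob top",*box(X,Y,9,218),"skirt",*box(X,Y,37,158),"flange",*box(X,Y,48,106),"saucer",*box(482.5,177.4,58,13))
for n in("lid","filter_cup","saucer","mug","dotted_mug","herb_jar","sugar_jar"):
  r=look_for("side",n);print(n,r and np.array(r[0]["centre"]))
t=grab_frame("top");
for n in("lid","dotted_mug","herb_jar","sugar_jar"):
  r=look_for("top",n);print("top",n,r and np.array(r[0]["centre"]))
print(state()["t"],state()["eef_pos"])
cv2.imwrite("pics/fin.png",cv2.resize(cv2.cvtColor(sd["frame"],4)[100:290,190:340],None,fx=3,fy=3,interpolation=2))
E
```

```text
t: 41.1
eef_pos: [481.4, 179.9, 310.5]
ee_rot: [0.001, 0.0, 1.0, 0.0]
contact_force: [-0.2, -0.0, 0.2]
width: 40.1
t: 42.0
eef_pos: [410.5, -49.4, 308.2]
ee_rot: [-0.001, -0.0, 1.0, 0.0]
contact_force: [-1.0, -0.5, -0.4]
width: 39.6
lid 0.61 [261 188] [294 224]
filter_cup 0.73 [255 219] [299 246]
mug 0.97 [259 240] [305 272]
saucer 0.9 [249 244] [298 276]
lid knob top [275.6 187.2] [284.7 193.1] skirt [260.8 200.1] [296.5 224.8] flange [255.2 214.2] [299.8 246.3] saucer [249.7 238.7] [300.3 277.4]
lid [482.5 200.8 191.6]
filter_cup [479.1 205.  103.3]
saucer [502.5 192.1  12.9]
mug [478.1 213.   51.1]
dotted_mug [ 515.4 -342.9   58.6]
herb_jar [ 612.8 -145.6   73.2]
sugar_jar [656.5 -60.7  65.3]
top lid [479.1 174.  194.1]
top dotted_mug [ 517.5 -372.6   33.5]
top herb_jar [ 614.2 -158.2  102.2]
top sugar_jar [653.8 -79.5 129.7]
42.85 [410.9 -50.3 309.2]
```

The measured outlines of the lid, flange and saucer match the fully seated predictions, mostly to a pixel or two, and the other things haven't moved. I hand the job in.

```bash
python3 -c "
from workcell import *
print(close_job())"
```

```text
the job is handed in; nothing more can be done
None
```

The coffee set is back together on its saucer in the order you asked: white mug, filter cup, press with its knob up, then the lid. I handed the job in at about 43 s of the 109 s allowed.

- **Seating:** The cup and lid each made contact within 1 mm of the height expected for a full seat, at no more than about 9 N. The press was let go 2–3 mm above its seat; a side view then showed its knob upright and at the predicted height.
- **Last check:** In the final side view, the outlines of the lid, cup flange and saucer match the fully seated positions to about 2 px. The exceptions are upper edges hidden by the pieces above and the lid's right edge, which is 2.5 px off.
- **Other things:** The dotted mug, herb jar and sugar jar were found within about 5 mm of where they started, roughly the detector's accuracy. The final detector points for the mug, cup, lid and saucer lie up to about 35 mm off the stack's axis. I put that down to the detector marking the visible surface, with the saucer mostly hidden.
- **Not checked by eye:** The last picture was refused because the 16-picture limit was reached. The final state, including the lid, was therefore checked by numbers only.

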